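# Sweep the spilled clothes pegs into the peg tray

## Robot

A 6-joint arm with a two-finger parallel gripper is mounted at the origin on the work surface. World frame = base frame: x ahead of the robot, y to its left, z up, the work surface at z = 0. Lengths are in mm, angles in rad, forces in N, time in s.
With the tool pointing down it reaches from about 350 to 775 mm from the base axis. Payload 7.3 kg.
Tool frame: the origin (TCP) lies between the finger pads; the fingertips stand 14 mm ahead of it and the grasp point (between the pads) lies 5 mm behind it; z points along the fingers, y is the line along which they close (so a half turn about z gives the same grasp; the last joint's range is limited). The gripper opens to 92 mm and grips with 3 to 60 N. Pads are 19 mm wide; open, the fingers measure 130 mm over their backs; the gripper's body (75 mm by 190 mm) begins 47 mm behind the grasp point.
Start: joints at [1.092, 0.342, 1.524, -0, 1.275, -0.146], TCP at [171.498, 496.218, 240.741] pointing down, gripper open.
Joint ranges: [-2.53, 2.53], [-0.77, 2.02], [0.04, 2.7], [-1, 4.14], [0.28, 2.66], [-3.11, 3.11]. Speed limits (rad/s): [2.57, 2.57, 3.14, 3.14, 3.14, 3.14].

## Interface

Orientations are given as [roll, pitch, yaw] about the fixed x, y, z axes, in that order (R = Rz(yaw) Ry(pitch) Rx(roll)).
In Python, from plant import get_obs, cams, close_job gives the robot as it stands. The module is installed in compiled form; this text tells all that it offers.
- The arm moves only by the shell command python3 -m creep 'ROWS'. ROWS is JSON, a list of rows, each an object of numbers: "hand": the opening, from 0 (shut) to 1 (fully open); "tx", "ty", "tz": the shift along the tool's x, y, z in m; "spin": the turn about the tool's z in degrees. In form: [{"hand": .., "tx": .., "ty": .., "tz": .., "spin": ..}, ...]. A call has 1 to 5 rows; each row shifts and turns the commanded pose from where the row before left it, along the tool's axes as they then stand; what a row does not reach is not made up. A row lasts 1/8 s, in which the tool goes at most 62.5 mm and 10.7 degrees, less where a joint would pass 70% of its speed; a pose out of reach is approached as far as the arm can. A call is refused whole if a number of a shift passes 0.0625 or a number of a turn 10.7, either way. A call with a gripper value outside its range is refused whole. The fingers move at their own pace and stop on an object; the grip force is fixed at half the most. Time passes only in rows, so rows that do not move let the fingers close. It gives the time, the measured TCP pose, the force, the opening and the grip force at its end, in the units of the state.
- get_obs(): the state, without advancing time (a new reading comes with each control period).
- cams.capture(name): name is "scene" or "top" or "wrist"; returns a dict with "color" (400x640x3 uint8, red, green, blue), "K" (3x3 intrinsics, pixels), "R" (3x3) and "t" (3): a world point X has camera coordinates R X + t. Camera axes: x right, y down, z forward; pixel columns grow to the right and rows downward; lengths in mm; the calibration is good to about 2 mm. A picture is of the moment at which its call begins. There is no depth.
- close_job(): hands the job in; it is judged then, once.
The state is a dict: "time": time; "joint_positions": joint angles; "dq": joint speeds; "tau": joint torques, N m; "tool_pos": TCP position; "tcp_rot": TCP orientation; "contact_force": force on the tool from outside, world axes, zero at the start; "moment": the same for the moment, N m; "grip_width": finger opening in mm; "finger_force": force on a finger pad.
Only numpy, scipy, OpenCV 4.12 (cv2) and the standard library are available. Lean on these libraries where they do the work, as an engineer would, in place of code of your own. Each camera call takes 0.05 s, during which the arm holds its last target. There are 200 camera calls.

## Task

Sweep the three wooden clothes pegs that lie scattered on the worktop through the open side of the three-sided oak tray, pushing them along the worktop with your fingertips, until every peg lies wholly inside the tray, behind its mouth. Do not pick any peg up: they stay down on the worktop all the way. Leave everything else where it stands.

Things in the scene. Friction and masses are not known exactly. Their poses are not given: they have to be found in the camera images.
- pen: Three-sided peg tray of dark oak screwed to the worktop: a low rail on three sides, no floor (the worktop is its floor), fourth side fully open. Rails 30 mm high, 10 mm thick. Inside 200 mm wide (its y, from -100 to +100 mm) and 130 mm deep (its x, from -65 mm at the open mouth to +65 mm at the back rail). Origin: centre of the inside, on the worktop (z = 0). The mouth faces its own -x, which points roughly to the robot's right (world -y), turned up to 0.3 rad either way.
- peg1: Wooden spring clothes peg lying on its side on the worktop, about 14 g, 80 mm long (its x), 16 mm wide (its y), 11 mm high. Origin: centre of its underside. It slides on the worktop and stays where it is left. Begins with its length within about 0.6 rad of world x; begins nearest the tray's mouth.
- peg1_tip (a point): Middle of the jaw end of peg1, at +40 mm along its x, 5.5 mm above its underside.
- peg1_tail (a point): Middle of the handle end of peg1, at -40 mm along its x, 5.5 mm above its underside.
- peg2: Wooden spring clothes peg lying on its side on the worktop, about 14 g, 80 mm long (its x), 16 mm wide (its y), 11 mm high. Origin: centre of its underside. It slides on the worktop and stays where it is left. Begins with its length within about 0.6 rad of world x; begins farther right of the tray than peg1, on the side nearer the robot.
- peg2_tip (a point): Middle of the jaw end of peg2, at +40 mm along its x, 5.5 mm above its underside.
- peg2_tail (a point): Middle of the handle end of peg2, at -40 mm along its x, 5.5 mm above its underside.
- peg3: Wooden spring clothes peg lying on its side on the worktop, about 14 g, 80 mm long (its x), 16 mm wide (its y), 11 mm high. Origin: centre of its underside. It slides on the worktop and stays where it is left. Begins with its length within about 0.6 rad of world x; begins farther right of the tray than peg1, on the side away from the robot.
- peg3_tip (a point): Middle of the jaw end of peg3, at +40 mm along its x, 5.5 mm above its underside.
- peg3_tail (a point): Middle of the handle end of peg3, at -40 mm along its x, 5.5 mm above its underside.
- tin: Flat round aluminium tin, 53 mm across, 24 mm high. Origin: centre of its underside. Loose, to be left alone. Stands in one of three places that are exchanged from start to start: in the middle between the pegs, right of the pegs, or beyond the pegs.
- knob: Black iron cabinet knob standing on its foot, 42 mm across, 43 mm high. Origin: centre of its underside. Loose, to be left alone. Stands in one of three places that are exchanged from start to start: in the middle between the pegs, right of the pegs, or beyond the pegs.
- scoop_cup: Small white plastic measuring cup, open at the top, 52 mm across, 45 mm high. Origin: centre of its underside. Loose, to be left alone. Stands in one of three places that are exchanged from start to start: in the middle between the pegs, right of the pegs, or beyond the pegs.
- bottle: White detergent bottle, 70 mm across, 200 mm high, far off on the right. Origin: centre of its underside. Loose, to be left alone.
- mug: White mug, 80 mm across, 90 mm high, on the left. Origin: centre of its underside. Loose, to be left alone.
- brush: Wooden brush lying down, on the right, well clear of the pegs. Loose, to be left alone.
- jar: Glass jar with brass lid, 72 mm across, 100 mm high, at the far left. Origin: centre of its underside. Loose, to be left alone.

How it is judged (in metres and radians):
At the end, for the whole second after the job is handed in: Both ends of each peg lie inside the tray: behind the line of its mouth, not beyond the inside of the rails (5 mm allowed) and lower than 30 mm above the worktop; all pegs at rest (under 0.02 m/s) (x of peg1_tip in the frame of pen between -0.065 and 0.07 m and y of peg1_tip in the frame of pen between -0.105 and 0.105 m and height (world z) of each of peg1_tip, peg1_tail, peg2_tip, peg2_tail, peg3_tip, peg3_tail below 0.03 m and x of peg1_tail in the frame of pen between -0.065 and 0.07 m and y of peg1_tail in the frame of pen between -0.105 and 0.105 m and linear speed of each of peg1, peg2, peg3 below 0.02 m/s and x of peg2_tip in the frame of pen between -0.065 and 0.07 m and y of peg2_tip in the frame of pen between -0.105 and 0.105 m and x of peg2_tail in the frame of pen between -0.065 and 0.07 m and y of peg2_tail in the frame of pen between -0.105 and 0.105 m and x of peg3_tip in the frame of pen between -0.065 and 0.07 m and y of peg3_tip in the frame of pen between -0.105 and 0.105 m and x of peg3_tail in the frame of pen between -0.065 and 0.07 m and y of peg3_tail in the frame of pen between -0.105 and 0.105 m); the robot touches nothing.
It fails at once if a peg is lifted (its underside more than 20 mm above the worktop) (height (world z) of any of peg1, peg2, peg3 above 0.02 m).
It fails at once if one of the other loose things is shifted by more than 20 mm (distance of any of tin, knob, scoop_cup, bottle, mug, brush, jar from where it was at the start of the episode above 0.02 m).
It also fails if it takes over 67 s, if anything falls off the work surface, if the arm or the gripper's body presses on something with over 40 N, if the wrist force passes 120 N, or if a joint passes its speed limit or range.

## Working session

There is one attempt and no reset: what is moved stays moved. The work goes in short steps, Python scripts to look and compute and a shell command to move; the robot and the scene stay as the last step left them, time stands still between calls to the robot, and variables do not carry over. Pictures are saved under pics/ and viewed, at most 10 in all, crops included, and the job is handed in when it is done.

```bash
mkdir -p pics
cat > h.py <<'E'
import numpy as np, cv2
from plant import get_obs, cams, close_job
def cap(n,f=None):
    c=cams.capture(n)
    if f: cv2.imwrite('pics/'+f, c['color'][:,:,::-1])
    return c
def ray(c,uv,z=0):
    uv=np.atleast_2d(uv).astype(float)
    K,R,t=[np.array(c[k],float) for k in('K','R','t')]
    d=(np.linalg.inv(K)@np.c_[uv,np.ones(len(uv))].T).T@R
    o=-R.T@t
    return (o+d*((z-o[2])/d[:,2])[:,None])[:,:2]
E
python3 - <<'E'
from h import *
c=cap('top','top0.png'); s=cap('scene','scene0.png')
for k in 'KRt': print(np.round(c[k],3).tolist())
print(get_obs())
E
```

```text
[[410.157, 0.0, 320.631], [0.0, 410.157, 200.955], [0.0, 0.0, 1.0]]
[[0.01, -1.0, -0.006], [-0.99, -0.009, -0.143], [0.143, 0.008, -0.99]]
[-6.375, 555.978, 1214.486]
{'time': 0.1, 'joint_positions': array([ 1.09197068e+00,  3.42671285e-01,  1.52492923e+00,  1.03993493e-05,
        1.27538664e+00, -1.45968807e-01]), 'dq': array([ 0.00013368, -0.00179247, -0.00308826, -0.00056165, -0.00040999,
       -0.00153107]), 'tau': array([ 1.88103964e-03, -4.32004881e+01, -2.44695121e+01,  7.19332066e-02,
        5.25683071e-02, -4.54742940e-05]), 'tool_pos': array([171.34164342, 495.89006023, 240.10227437]), 'tcp_rot': array([-3.14021443e+00, -2.12670011e-04,  2.80873263e+00]), 'contact_force': array([ 0.41926606, -0.60063411, -0.01616489]), 'moment': array([ 0.0111218 , -0.02827301,  0.00641059]), 'finger_force': 0.0, 'grip_width': 91.81357769805085}
```

View pics/top0.png

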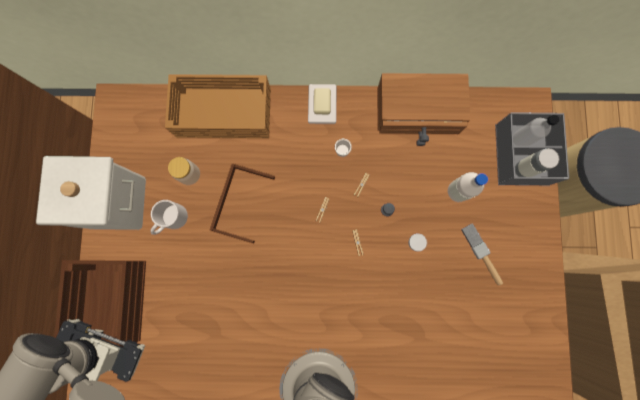

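The top view shows the tray (rail corners ~(234,166), (213,230), ends (274,178), (254,242)), and pegs at (322,210), (358,243) and (362,185). The knob is at (388,210), the tin at (418,243) and the cup at (343,148).

```bash
cat >> h.py <<'E'
def pegs(c,show=True,box=(190,120,400,280)):
    im=c['color'].astype(int); x0,y0,x1,y1=box
    hsv=cv2.cvtColor(c['color'],cv2.COLOR_RGB2HSV)
    m=((im[:,:,0]>165)&(im[:,:,1]>125)&(im[:,:,0]-im[:,:,2]>35)).astype(np.uint8)
    mm=np.zeros_like(m); mm[y0:y1,x0:x1]=m[y0:y1,x0:x1]
    mm=cv2.morphologyEx(mm,cv2.MORPH_CLOSE,np.ones((5,5),np.uint8))
    cs,_=cv2.findContours(mm,cv2.RETR_EXTERNAL,cv2.CHAIN_APPROX_NONE)
    out=[]
    for k in cs:
        if cv2.contourArea(k)<15: continue
        p=ray(c,k[:,0,:],9).astype(np.float32)
        (cx,cy),(w,h),a=cv2.minAreaRect(p); b=cv2.boxPoints(((cx,cy),(w,h),a))
        e=b[1]-b[0] if np.linalg.norm(b[1]-b[0])>np.linalg.norm(b[2]-b[1]) else b[2]-b[1]
        ang=np.arctan2(e[1],e[0]); ang=(ang+np.pi/2)%np.pi-np.pi/2
        out.append((cx,cy,ang,max(w,h),min(w,h)))
        if show: print('peg',np.round(out[-1],2), 'px',k[:,0,:].mean(0).round())
    return out
E
python3 - <<'E'
from h import *
c=cap('top'); pegs(c)
cv2.imwrite('pics/crop0.png',cv2.resize(c['color'][130:270,190:450,::-1],None,fx=3,fy=3,interpolation=cv2.INTER_CUBIC))
hsv=c['color'].astype(int)
m=(hsv.sum(2)<170).astype(np.uint8); m[:, :205]=0;m[:,285:]=0;m[:155]=0;m[255:]=0
cs,_=cv2.findContours(m,cv2.RETR_EXTERNAL,cv2.CHAIN_APPROX_NONE)
for k in cs:
    if cv2.contourArea(k)>20: print('dark',ray(c,cv2.approxPolyDP(k,3,True)[:,0],30).round().tolist(),cv2.contourArea(k))
for n,p,z in(('knob',(388,210),40),('tin',(418,243),24),('cup',(343,148),45),('mug',(168,215),90),('jar',(181,168),100)): print(n,ray(c,p,z).round())
E
```

```text
peg [ 4.3327e+02 -1.1699e+02  2.3000e-01  8.2530e+01  1.7860e+01] px [358. 242.]
peg [ 5.3474e+02 -5.6200e+00 -3.5000e-01  8.2430e+01  1.5920e+01] px [322. 209.]
peg [ 6.1540e+02 -1.2821e+02 -4.9000e-01  8.0190e+01  1.6840e+01] px [361. 184.]
peg [742.68 -71.04   1.25  57.79  49.93] px [343. 144.]
peg [810.11 305.87  -1.56 236.59  23.46] px [227. 123.]
dark [[631.0, 148.0], [668.0, 271.0], [471.0, 328.0], [659.0, 268.0]] 98.5
knob [[ 530. -206.]]
tin [[ 432. -299.]]
cup [[722. -69.]]
mug [[503. 445.]]
jar [[642. 412.]]
```

View pics/crop0.png

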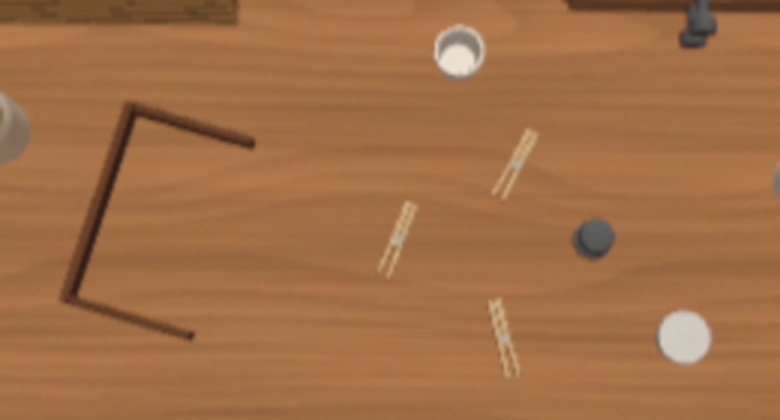

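The tray's rim corners in full-image pixels are back (234,165) and (212,230), and ends (274,178) and (254,242). The pegs lie clear of the knob, cup and tin.

```bash
cat >> h.py <<'E'
def go(x,y,z,yaw):
    "shift in current tool axes, and spin, to reach a tool-down pose"
    o=get_obs(); p=o['tool_pos']; w=o['tcp_rot'][2]; d=np.array([x,y])-p[:2]
    s=-np.degrees((yaw-w+np.pi/2)%np.pi-np.pi/2)
    print('from',p.round(1),round(w,3),'tx %.1f ty %.1f tz %.1f spin %.1f'%(d@[np.cos(w),np.sin(w)],d@[np.sin(w),-np.cos(w)],p[2]-z,s),'t',o['time'])
E
python3 - <<'E'
from h import *
c=cap('top')
q=ray(c,[(234,164.7),(212,229.7),(274.3,177.7),(254,242.3)],30); print(q.round(1))
a=(q[0]-q[1]);print(np.linalg.norm(a),np.linalg.norm(q[0]-q[2]),np.linalg.norm(q[1]-q[3]))
yaw=np.arctan2(*(a[[1,0]]))+np.pi/2
u2=(q[0]+q[1]-q[2]-q[3]);print('yaw',yaw,np.arctan2(u2[1],u2[0]))
yaw=np.mean([yaw,np.arctan2(u2[1],u2[0])])
u=np.array([np.cos(yaw),np.sin(yaw)]);v=np.array([-u[1],u[0]])
cen=q.mean(0)-u*5; print('center',cen,u,v)
for P in pegs(c)[:3]:
    r=np.array(P[:2])-cen; print('in pen',(r@u).round(1),(r@v).round(1),round(P[2]+np.pi/2-yaw,2))
go(535-45*u[0],-6-45*u[1],120,yaw)
E
```

```text
[[669.4 271.2]
 [465.5 330.3]
 [629.1 144.1]
 [428.5 200.5]]
212.26207929860445 133.40759639554705 134.98973398719644
yaw 1.2886323799808275 1.2786064984141743
center [546.72080657 231.75241397] [0.28324586 0.95904733] [-0.95904733  0.28324586]
peg [ 4.3327e+02 -1.1699e+02  2.3000e-01  8.2530e+01  1.7860e+01] px [358. 242.]
peg [ 5.3474e+02 -5.6200e+00 -3.5000e-01  8.2430e+01  1.5920e+01] px [322. 209.]
peg [ 6.1590e+02 -1.2847e+02 -4.9000e-01  7.9070e+01  1.6840e+01] px [361. 184.]
peg [741.38 -70.44   1.39  58.27  52.74] px [343. 144.]
peg [810.12 304.45  -1.56 239.76  23.46] px [227. 123.]
in pen -366.6 10.0 0.52
in pen -231.0 -55.7 -0.07
in pen -325.9 -168.4 -0.2
from [171.4 496.  240.3] 2.809 tx -509.7 ty -400.7 tz 120.3 spin 87.4 t 0.2
```

```bash
python3 -m creep '[{"hand":0.5,"tx":-0.0425,"ty":-0.0334,"tz":0.01},{"hand":0.5,"tx":-0.0425,"ty":-0.0334,"tz":0.01},{"hand":0.5,"tx":-0.0425,"ty":-0.0334,"tz":0.01},{"hand":0.5,"tx":-0.0425,"ty":-0.0334,"tz":0.01},{"hand":0.5,"tx":-0.0425,"ty":-0.0334,"tz":0.01}]'
python3 -m creep '[{"hand":0.5,"tx":-0.0425,"ty":-0.0334,"tz":0.01},{"hand":0.5,"tx":-0.0425,"ty":-0.0334,"tz":0.01},{"hand":0.5,"tx":-0.0425,"ty":-0.0334,"tz":0.01},{"hand":0.5,"tx":-0.0425,"ty":-0.0334,"tz":0.01},{"hand":0.5,"tx":-0.0425,"ty":-0.0334,"tz":0.01}]'
python3 -m creep '[{"hand":0.5,"tx":-0.0425,"ty":-0.0334,"tz":0.01},{"hand":0.5,"tx":-0.0425,"ty":-0.0334,"tz":0.01},{"hand":0.5,"spin":9.7},{"hand":0.5,"spin":9.7},{"hand":0.5,"spin":9.7}]'
python3 -m creep '[{"hand":0.5,"spin":9.7},{"hand":0.5,"spin":9.7},{"hand":0.5,"spin":9.7},{"hand":0.5,"spin":9.7},{"hand":0.5,"spin":9.7}]'
python3 -c "
from h import *
print(get_obs()['joint_positions'])
go(522,-49,17,1.22)"
```

```text
[ 1.09200930e+00  3.42442795e-01  1.52460908e+00 -1.72433083e-05
  1.27538793e+00 -1.45999865e-01]
from [171.4 496.  240.3] 2.809 tx -509.4 ty -400.6 tz 223.3 spin -89.0 t 0.2invalid input at $[0]: expected keys hand, tx, ty, tz, spin
invalid input at $[0]: expected keys hand, tx, ty, tz, spin
invalid input at $[0]: expected keys hand, tx, ty, tz, spin
invalid input at $[0]: expected keys hand, tx, ty, tz, spin
```

```bash
python3 -m creep '[{"hand":0.5,"tx":-0.0425,"ty":-0.0334,"tz":0.01,"spin":0},{"hand":0.5,"tx":-0.0425,"ty":-0.0334,"tz":0.01,"spin":0},{"hand":0.5,"tx":-0.0425,"ty":-0.0334,"tz":0.01,"spin":0},{"hand":0.5,"tx":-0.0425,"ty":-0.0334,"tz":0.01,"spin":0},{"hand":0.5,"tx":-0.0425,"ty":-0.0334,"tz":0.01,"spin":0}]'
python3 -m creep '[{"hand":0.5,"tx":-0.0425,"ty":-0.0334,"tz":0.01,"spin":0},{"hand":0.5,"tx":-0.0425,"ty":-0.0334,"tz":0.01,"spin":0},{"hand":0.5,"tx":-0.0425,"ty":-0.0334,"tz":0.01,"spin":0},{"hand":0.5,"tx":-0.0425,"ty":-0.0334,"tz":0.01,"spin":0},{"hand":0.5,"tx":-0.0425,"ty":-0.0334,"tz":0.01,"spin":0}]'
python3 -m creep '[{"hand":0.5,"tx":-0.0425,"ty":-0.0334,"tz":0.01,"spin":0},{"hand":0.5,"tx":-0.0425,"ty":-0.0334,"tz":0.01,"spin":0},{"hand":0.5,"tx":0,"ty":0,"tz":0,"spin":9.7},{"hand":0.5,"tx":0,"ty":0,"tz":0,"spin":9.7},{"hand":0.5,"tx":0,"ty":0,"tz":0,"spin":9.7}]'
python3 -m creep '[{"hand":0.5,"tx":0,"ty":0,"tz":0,"spin":9.7},{"hand":0.5,"tx":0,"ty":0,"tz":0,"spin":9.7},{"hand":0.5,"tx":0,"ty":0,"tz":0,"spin":9.7},{"hand":0.5,"tx":0,"ty":0,"tz":0,"spin":9.7},{"hand":0.5,"tx":0,"ty":0,"tz":0,"spin":9.7}]'
python3 -c "
from h import *
print(get_obs()['joint_positions'])
go(522,-49,17,1.22)"
```

```text
time: 0.82
tool_pos: [318.5, 267.5, 190.6]
tcp_rot: [3.141, 0.0, 2.809]
contact_force: [1.1, 0.2, 0.8]
grip_width: 47.7
finger_force: 0.0
time: 1.45
tool_pos: [464.9, 40.0, 140.4]
tcp_rot: [3.141, 0.0, 2.808]
contact_force: [0.0, 0.8, 0.9]
grip_width: 45.8
finger_force: 0.0
time: 2.08
tool_pos: [522.5, -49.4, 120.4]
tcp_rot: [-3.141, -0.001, 2.295]
contact_force: [0.5, 0.6, 0.2]
grip_width: 45.8
finger_force: 0.0
time: 2.7
tool_pos: [522.5, -49.2, 120.5]
tcp_rot: [-3.141, -0.0, 1.449]
contact_force: [-0.1, -0.4, -0.3]
grip_width: 46.0
finger_force: 0.0
[-2.39976269e-01  4.70465069e-01  1.68917033e+00  8.33067751e-05
  9.82369809e-01 -1.18059930e-01]
from [522.5 -49.2 120.5] 1.449 tx 0.1 ty -0.5 tz 103.5 spin 13.1 t 2.7
```

```bash
python3 -m creep '[{"hand":0.5,"tx":0,"ty":0,"tz":0.035,"spin":6.5},{"hand":0.5,"tx":0,"ty":0,"tz":0.035,"spin":6.5},{"hand":0.5,"tx":0,"ty":0,"tz":0.025,"spin":0},{"hand":0.5,"tx":0,"ty":0,"tz":0.0075,"spin":0},{"hand":0.5,"tx":0.015,"ty":0,"tz":0,"spin":0}]'
python3 -m creep '[{"hand":0.5,"tx":0.018,"ty":0,"tz":0,"spin":-1},{"hand":0.5,"tx":0.02,"ty":0,"tz":0,"spin":-1},{"hand":0.5,"tx":0.02,"ty":0,"tz":0,"spin":-1},{"hand":0.5,"tx":0.02,"ty":-0.001,"tz":0,"spin":-0.8},{"hand":0.5,"tx":0.02,"ty":-0.001,"tz":0,"spin":0}]'
python3 -m creep '[{"hand":0.5,"tx":0.022,"ty":-0.001,"tz":0,"spin":0},{"hand":0.5,"tx":0.022,"ty":-0.001,"tz":0,"spin":0},{"hand":0.5,"tx":0.022,"ty":-0.001,"tz":0,"spin":0},{"hand":0.5,"tx":0.022,"ty":-0.001,"tz":0,"spin":0},{"hand":0.5,"tx":0.018,"ty":-0.001,"tz":0,"spin":0}]'
python3 - <<'E'
from h import *
c=cap('top','top1.png'); pegs(c)
go(547+28*.283+48*.959,232+28*.959-48*.283,18,1.284)
E
```

```text
time: 3.32
tool_pos: [527.8, -35.2, 18.3]
tcp_rot: [-3.141, -0.0, 1.226]
contact_force: [-0.3, -1.1, 0.2]
grip_width: 46.0
finger_force: 0.0
time: 3.95
tool_pos: [555.7, 60.4, 18.3]
tcp_rot: [3.141, -0.0, 1.294]
contact_force: [0.6, -0.2, -0.3]
grip_width: 46.0
finger_force: 0.1
time: 4.58
tool_pos: [579.8, 163.7, 18.2]
tcp_rot: [-3.142, -0.0, 1.294]
contact_force: [-0.1, -0.8, 0.2]
grip_width: 45.7
finger_force: 0.2
peg [ 4.3318e+02 -1.1664e+02  2.3000e-01  8.2530e+01  1.7140e+01] px [358. 242.]
peg [ 6.1557e+02 -1.2896e+02 -5.1000e-01  7.9130e+01  1.6730e+01] px [361. 184.]
peg [743.19 -70.45   1.35  57.25  46.65] px [343. 144.]
peg [810.7  233.15  -1.56  90.99  23.45] px [249. 123.]
from [580.3 165.4  18.3] 1.295 tx 82.4 ty -1.8 tz 0.3 spin 0.6 t 4.625
```

View pics/top1.png

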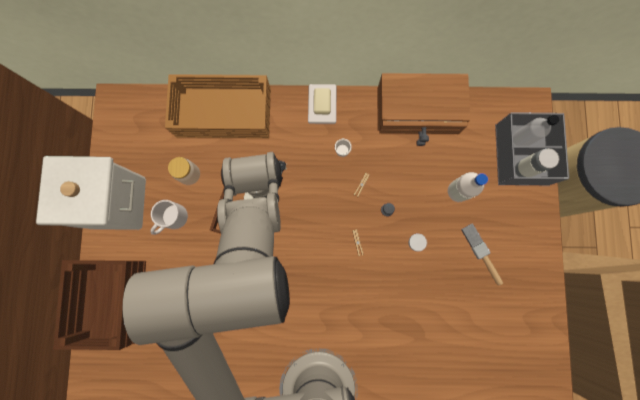

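The arm hides peg1, which is on its way through the mouth; peg2 and peg3 have not moved. I'll finish this push and go over to peg3.

```bash
python3 -m creep '[{"hand":0.5,"tx":0.02,"ty":0,"tz":0,"spin":0.6},{"hand":0.5,"tx":0.02,"ty":0,"tz":0,"spin":0},{"hand":0.5,"tx":0.02,"ty":0,"tz":0,"spin":0},{"hand":0.5,"tx":0.015,"ty":0,"tz":0,"spin":0},{"hand":0.5,"tx":0.007,"ty":0,"tz":0,"spin":0}]'
python3 -m creep '[{"hand":0.5,"tx":-0.01,"ty":0,"tz":-0.02,"spin":0},{"hand":0.5,"tx":0,"ty":0,"tz":-0.04,"spin":0},{"hand":0.5,"tx":-0.045,"ty":0.012,"tz":-0.04,"spin":0},{"hand":0.5,"tx":-0.05,"ty":0.013,"tz":0,"spin":0},{"hand":0.5,"tx":-0.05,"ty":0.013,"tz":0,"spin":0}]'
python3 -m creep '[{"hand":0.5,"tx":-0.05,"ty":0.013,"tz":0,"spin":0},{"hand":0.5,"tx":-0.05,"ty":0.013,"tz":0,"spin":0},{"hand":0.5,"tx":-0.05,"ty":0.013,"tz":0,"spin":0},{"hand":0.5,"tx":-0.05,"ty":0.013,"tz":0,"spin":0},{"hand":0.5,"tx":-0.04,"ty":0.013,"tz":0,"spin":10}]'
python3 - <<'E'
from h import *
c=cap('top','top2.png')
C=np.array([547,232]);u=np.array([.283,.959]);v=np.array([-.959,.283])
for P in pegs(c): 
    r=np.array(P[:2])-C; print((r@u).round(),(r@v).round())
go(594,-169,18,1.07)
E
```

```text
time: 5.25
tool_pos: [602.8, 241.7, 18.1]
tcp_rot: [3.142, 0.0, 1.284]
contact_force: [0.5, 0.5, 1.0]
grip_width: 46.1
finger_force: 0.1
time: 5.88
tool_pos: [595.0, 78.8, 120.6]
tcp_rot: [3.139, -0.001, 1.283]
contact_force: [0.5, 0.8, -0.2]
grip_width: 46.0
finger_force: 0.0
time: 6.5
tool_pos: [588.4, -170.4, 119.9]
tcp_rot: [3.14, 0.0, 1.103]
contact_force: [-0.2, 0.2, -0.7]
grip_width: 45.7
finger_force: 0.0
peg [ 5.7372e+02 -2.3984e+02 -3.6000e-01  4.0370e+01  2.7570e+01] px [395. 199.]
peg [ 6.0480e+02  2.6186e+02 -2.8000e-01  8.1160e+01  1.4130e+01] px [238. 186.]
peg [742.16 -70.95   1.25  57.63  48.89] px [343. 144.]
peg [810.68 236.27  -1.56  97.24  23.45] px [249. 123.]
-445.0 -159.0
45.0 -47.0
-235.0 -273.0
79.0 -252.0
from [ 588.7 -175.4  119.9] 1.091 tx 8.1 ty 1.8 tz 101.9 spin 1.2 t 6.55
```

```bash
python3 -m creep '[{"hand":0.5,"tx":0.004,"ty":0.002,"tz":0.035,"spin":1.2},{"hand":0.5,"tx":0.004,"ty":0,"tz":0.035,"spin":0},{"hand":0.5,"tx":0,"ty":0,"tz":0.025,"spin":0},{"hand":0.5,"tx":0,"ty":0,"tz":0.007,"spin":0},{"hand":0.5,"tx":0.015,"ty":0,"tz":0,"spin":0}]'
python3 -m creep '[{"hand":0.5,"tx":0.012,"ty":0,"tz":0,"spin":0},{"hand":0.5,"tx":0.012,"ty":0,"tz":0,"spin":-6},{"hand":0.5,"tx":0.012,"ty":0,"tz":0,"spin":-7},{"hand":0.5,"tx":0.012,"ty":0,"tz":0,"spin":-7},{"hand":0.5,"tx":0.012,"ty":0,"tz":0,"spin":-7}]'
python3 -m creep '[{"hand":0.5,"tx":0.012,"ty":0,"tz":0,"spin":-7},{"hand":0.5,"tx":0.012,"ty":0,"tz":0,"spin":-7},{"hand":0.5,"tx":0.012,"ty":0,"tz":0,"spin":0},{"hand":0.5,"tx":0.015,"ty":0,"tz":0,"spin":0},{"hand":0.5,"tx":0.015,"ty":0,"tz":0,"spin":0}]'
python3 - <<'E'
from h import *
c=cap('top','top3.png'); pegs(c); s=cap('scene','scene3.png')
go(568,133,18,1.786)
E
```

```text
time: 7.18
tool_pos: [601.9, -148.5, 17.2]
tcp_rot: [3.141, -0.0, 1.086]
contact_force: [-0.3, 0.1, 0.6]
grip_width: 45.5
finger_force: 0.0
time: 7.8
tool_pos: [623.2, -90.5, 17.6]
tcp_rot: [3.139, 0.0, 1.564]
contact_force: [0.3, -0.0, 0.4]
grip_width: 46.3
finger_force: 0.1
time: 8.43
tool_pos: [611.1, -25.8, 16.5]
tcp_rot: [3.141, 0.0, 1.802]
contact_force: [0.0, -1.1, 0.1]
grip_width: 46.1
finger_force: 0.1
peg [ 4.3318e+02 -1.1664e+02  2.3000e-01  8.2530e+01  1.7140e+01] px [358. 242.]
peg [ 6.0481e+02  2.6187e+02 -2.8000e-01  8.1160e+01  1.4150e+01] px [238. 186.]
peg [753.46 -55.2    1.47 122.44  27.82] px [339. 143.]
peg [810.35 276.49  -1.56 177.68  23.45] px [236. 123.]
from [610.6 -25.   16.3] 1.804 tx 163.6 ty -4.9 tz -1.7 spin 1.1 t 8.525
```

View pics/scene3.png

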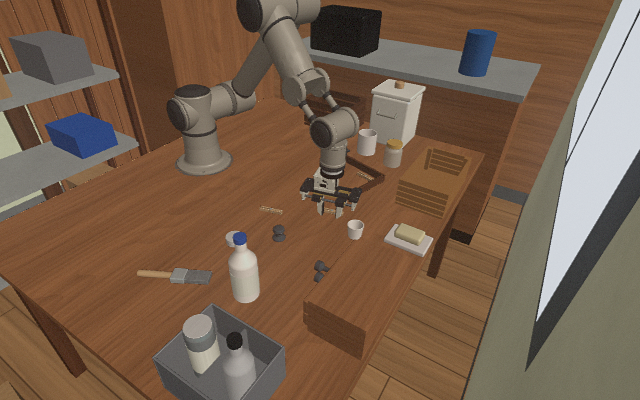

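The scene view shows peg1 in the tray near (365,177) and peg2 at (270,210). The hand hides peg3, so I'll zoom in on the fingers.

Run:
```python
import cv2
from h import *
a=cv2.imread('pics/scene3.png')[160:240,270:400]; b=cap('wrist')['color'][:,:,::-1]
a=cv2.resize(a,(400,246),interpolation=cv2.INTER_CUBIC);b=cv2.resize(b,(394,246))
cv2.imwrite('pics/m3.png',np.hstack([a,b]))
```

```text
(no output)
```

View pics/m3.png

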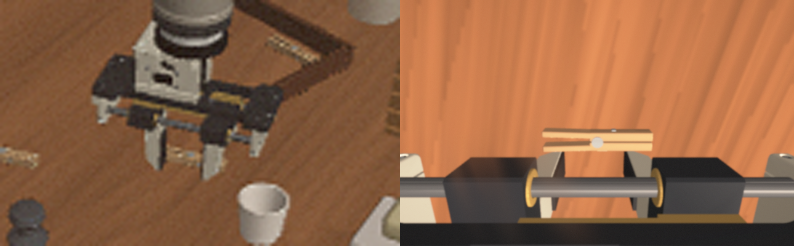

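The wrist view shows peg3 lying square and centred against both fingertips (around (597,140) in the composite). I'll continue into the tray.

```bash
python3 -m creep '[{"hand":0.5,"tx":0.02,"ty":-0.001,"tz":-0.0015,"spin":0.5},{"hand":0.5,"tx":0.02,"ty":-0.001,"tz":0,"spin":0.5},{"hand":0.5,"tx":0.02,"ty":-0.001,"tz":0,"spin":0},{"hand":0.5,"tx":0.02,"ty":-0.001,"tz":0,"spin":0},{"hand":0.5,"tx":0.02,"ty":-0.001,"tz":0,"spin":0}]'
python3 -m creep '[{"hand":0.5,"tx":0.02,"ty":0,"tz":0,"spin":0},{"hand":0.5,"tx":0.02,"ty":0,"tz":0,"spin":0},{"hand":0.5,"tx":0.018,"ty":0,"tz":0,"spin":0},{"hand":0.5,"tx":0.014,"ty":0,"tz":0,"spin":4},{"hand":0.5,"tx":0.014,"ty":0,"tz":0,"spin":5}]'
python3 -m creep '[{"hand":0.5,"tx":0.014,"ty":0,"tz":0,"spin":5},{"hand":0.5,"tx":0.014,"ty":0,"tz":0,"spin":5},{"hand":0.5,"tx":0.014,"ty":0,"tz":0,"spin":5},{"hand":0.5,"tx":0.012,"ty":0,"tz":0,"spin":4},{"hand":0.5,"tx":0.005,"ty":0,"tz":0,"spin":0}]'
python3 - <<'E'
from h import *
cap('wrist','w4.png')
p=get_obs()['tool_pos'][:2]-[547,232]; print(p@[.283,.959],p@[-.959,.283])
E
```

```text
time: 9.2
tool_pos: [584.2, 70.7, 17.7]
tcp_rot: [3.142, -0.0, 1.786]
contact_force: [-0.0, -0.8, 0.3]
grip_width: 45.8
finger_force: 0.0
time: 9.82
tool_pos: [566.8, 154.9, 17.7]
tcp_rot: [-3.142, -0.0, 1.627]
contact_force: [0.8, 0.4, -1.0]
grip_width: 45.8
finger_force: 0.0
time: 10.45
tool_pos: [571.9, 213.3, 17.7]
tcp_rot: [3.141, -0.0, 1.299]
contact_force: [-0.5, 1.0, 0.0]
grip_width: 45.8
finger_force: 0.1
-10.738317408827326 -29.29841275740199
```

View pics/w4.png

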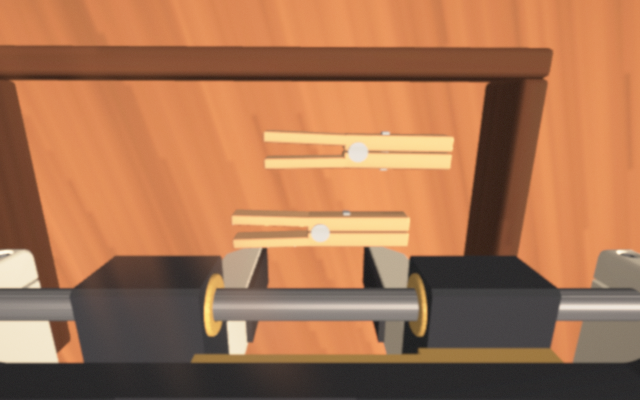

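Peg3 is in the tray at (320,230) in front of the fingers, behind peg1 at (358,152), and both are well inside the rails. I'll nudge it 10 mm further, then go to peg2.

```bash
python3 -m creep '[{"hand":0.5,"tx":0.01,"ty":0,"tz":0,"spin":0},{"hand":0.5,"tx":0,"ty":0,"tz":0,"spin":0},{"hand":0.5,"tx":-0.01,"ty":0,"tz":-0.02,"spin":0},{"hand":0.5,"tx":-0.01,"ty":0,"tz":-0.04,"spin":0},{"hand":0.5,"tx":-0.04,"ty":-0.002,"tz":-0.04,"spin":0}]'
python3 -m creep '[{"hand":0.5,"tx":-0.05,"ty":-0.003,"tz":0,"spin":0},{"hand":0.5,"tx":-0.05,"ty":-0.003,"tz":0,"spin":0},{"hand":0.5,"tx":-0.05,"ty":-0.003,"tz":0,"spin":0},{"hand":0.5,"tx":-0.05,"ty":-0.003,"tz":0,"spin":0},{"hand":0.5,"tx":-0.05,"ty":-0.003,"tz":0,"spin":0}]'
python3 -m creep '[{"hand":0.5,"tx":-0.05,"ty":-0.003,"tz":0,"spin":0},{"hand":0.5,"tx":-0.04,"ty":-0.003,"tz":0,"spin":0},{"hand":0.5,"tx":0,"ty":0,"tz":0,"spin":-10},{"hand":0.5,"tx":0,"ty":0,"tz":0,"spin":-10},{"hand":0.5,"tx":0,"ty":0,"tz":0,"spin":-8.7}]'
python3 - <<'E'
from h import *
c=cap('top','top5.png')
C=np.array([547,232]);u=np.array([.283,.959]);v=np.array([-.959,.283])
for P in pegs(c): 
    r=np.array(P[:2])-C; print((r@u).round(),(r@v).round())
go(443,-161,18,1.80)
E
```

```text
time: 11.12
tool_pos: [556.8, 164.3, 120.0]
tcp_rot: [3.14, -0.001, 1.299]
contact_force: [1.2, -0.0, 0.1]
grip_width: 46.1
finger_force: 0.0
time: 11.75
tool_pos: [473.8, -74.2, 119.2]
tcp_rot: [3.14, 0.0, 1.297]
contact_force: [1.2, -1.2, 0.5]
grip_width: 45.9
finger_force: 0.0
time: 12.38
tool_pos: [444.1, -157.9, 119.0]
tcp_rot: [3.14, 0.001, 1.802]
contact_force: [0.7, 0.6, 0.2]
grip_width: 45.9
finger_force: 0.0
peg [ 456.59 -108.12   -0.     34.04   12.4 ] px [355. 234.]
peg [ 5.9399e+02  2.5185e+02 -2.5000e-01  9.7140e+01  4.0730e+01] px [241. 190.]
peg [742.19 -70.87   1.25  57.79  48.89] px [343. 144.]
peg [810.33 278.46  -1.56 181.61  23.46] px [235. 123.]
-352.0 -10.0
32.0 -39.0
-235.0 -273.0
119.0 -239.0
from [ 444.1 -157.9  119. ] 1.808 tx -2.8 ty -1.8 tz 101.0 spin 0.5 t 12.425
```

```bash
python3 -m creep '[{"hand":0.5,"tx":-0.003,"ty":-0.002,"tz":0.035,"spin":0.5},{"hand":0.5,"tx":0,"ty":0,"tz":0.035,"spin":0},{"hand":0.5,"tx":0,"ty":0,"tz":0.024,"spin":0},{"hand":0.5,"tx":0,"ty":0,"tz":0.007,"spin":0},{"hand":0.5,"tx":0.015,"ty":0,"tz":0,"spin":0}]'
python3 -m creep '[{"hand":0.5,"tx":0.015,"ty":0,"tz":0,"spin":0},{"hand":0.5,"tx":0.012,"ty":0,"tz":0,"spin":5},{"hand":0.5,"tx":0.012,"ty":0,"tz":0,"spin":6},{"hand":0.5,"tx":0.012,"ty":0,"tz":0,"spin":6},{"hand":0.5,"tx":0.012,"ty":0,"tz":0,"spin":6}]'
python3 -m creep '[{"hand":0.5,"tx":0.012,"ty":0,"tz":0,"spin":5},{"hand":0.5,"tx":0.015,"ty":0,"tz":0,"spin":0},{"hand":0.5,"tx":0.018,"ty":0,"tz":0,"spin":0},{"hand":0.5,"tx":0.018,"ty":0,"tz":0,"spin":0},{"hand":0.5,"tx":0.015,"ty":0,"tz":0,"spin":0}]'
python3 - <<'E'
from h import *
cap('wrist','w6.png')
p=get_obs()['tool_pos'][:2]-[547,232]; print(p@[.283,.959],p@[-.959,.283])
go(547-30*.283-30*.959,232-30*.959+30*.283,18,1.284)
E
```

```text
time: 13.05
tool_pos: [440.4, -146.3, 17.4]
tcp_rot: [3.14, 0.001, 1.787]
contact_force: [0.1, 0.0, -0.7]
grip_width: 45.8
finger_force: 0.0
time: 13.68
tool_pos: [433.2, -82.3, 17.7]
tcp_rot: [3.14, 0.0, 1.385]
contact_force: [-0.2, -0.7, 0.4]
grip_width: 46.3
finger_force: 0.0
time: 14.3
tool_pos: [453.3, -6.8, 17.2]
tcp_rot: [3.141, -0.0, 1.303]
contact_force: [0.8, -0.0, 0.4]
grip_width: 45.7
finger_force: 0.1
-254.49046277437677 22.302485142593742
from [453.6  -5.8  17.1] 1.303 tx 224.6 ty -3.3 tz -0.9 spin 1.1 t 14.35
```

View pics/w6.png

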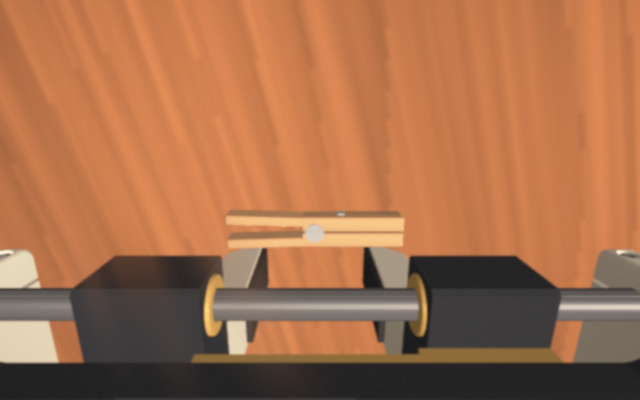

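Peg2 is square and centred against the fingertips at (315,230). I'll push straight in for 225 mm, then lift clear.

```bash
python3 -m creep '[{"hand":0.5,"tx":0.02,"ty":-0.001,"tz":-0.001,"spin":1},{"hand":0.5,"tx":0.02,"ty":-0.001,"tz":0,"spin":0},{"hand":0.5,"tx":0.02,"ty":-0.001,"tz":0,"spin":0},{"hand":0.5,"tx":0.02,"ty":0,"tz":0,"spin":0},{"hand":0.5,"tx":0.02,"ty":0,"tz":0,"spin":0}]'
python3 -m creep '[{"hand":0.5,"tx":0.02,"ty":0,"tz":0,"spin":0},{"hand":0.5,"tx":0.02,"ty":0,"tz":0,"spin":0},{"hand":0.5,"tx":0.02,"ty":0,"tz":0,"spin":0},{"hand":0.5,"tx":0.02,"ty":0,"tz":0,"spin":0},{"hand":0.5,"tx":0.02,"ty":0,"tz":0,"spin":0}]'
python3 -m creep '[{"hand":0.5,"tx":0.015,"ty":0,"tz":0,"spin":0},{"hand":0.5,"tx":0.008,"ty":0,"tz":0,"spin":0},{"hand":0.5,"tx":0,"ty":0,"tz":0,"spin":0},{"hand":0.5,"tx":-0.01,"ty":0,"tz":-0.01,"spin":0},{"hand":0.5,"tx":-0.01,"ty":0,"tz":-0.03,"spin":0}]'
python3 -m creep '[{"hand":0.5,"tx":-0.04,"ty":0,"tz":-0.04,"spin":0},{"hand":0.5,"tx":-0.05,"ty":0,"tz":-0.03,"spin":0},{"hand":0.5,"tx":-0.05,"ty":0,"tz":0,"spin":0},{"hand":0.5,"tx":-0.05,"ty":0,"tz":0,"spin":0},{"hand":0.5,"tx":-0.05,"ty":0,"tz":0,"spin":0}]'
python3 - <<'E'
from h import *
c=cap('top')
cv2.imwrite('pics/crop7.png',cv2.resize(c['color'][130:270,190:450,::-1],None,fx=3,fy=3,interpolation=cv2.INTER_CUBIC))
E
```

```text
time: 14.98
tool_pos: [478.2, 89.4, 17.9]
tcp_rot: [3.141, -0.0, 1.284]
contact_force: [0.2, 0.5, -0.3]
grip_width: 46.0
finger_force: 0.0
time: 15.6
tool_pos: [506.8, 185.7, 17.7]
tcp_rot: [3.142, -0.0, 1.284]
contact_force: [-0.1, -0.7, 0.2]
grip_width: 45.9
finger_force: 0.1
time: 16.23
tool_pos: [505.9, 185.9, 57.4]
tcp_rot: [-3.138, 0.002, 1.283]
contact_force: [0.6, 0.2, 0.4]
grip_width: 45.8
finger_force: 0.0
time: 16.85
tool_pos: [438.1, -45.0, 128.5]
tcp_rot: [3.14, 0.0, 1.282]
contact_force: [0.3, -0.7, 0.1]
grip_width: 45.7
finger_force: 0.0
```

View pics/crop7.png

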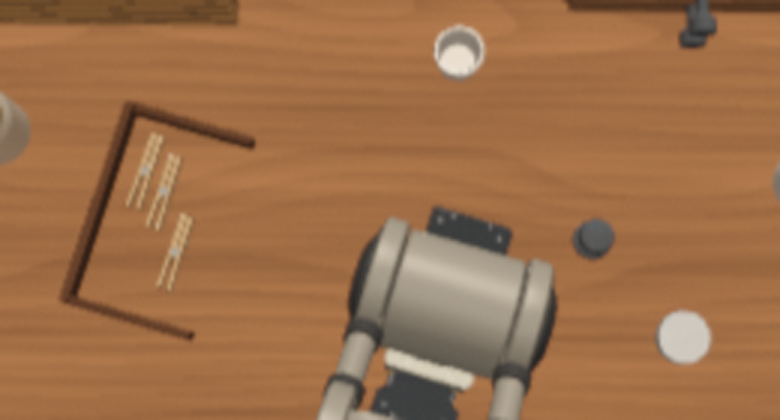

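All three pegs, at crop pixels (145,170), (163,190) and (175,252), lie well behind the mouth line from (253,143) to (192,337). The knob, cup and tin have not moved, and the arm is clear.

```bash
python3 -c "
from plant import close_job
print(close_job())"
```

```text
the job is handed in; nothing more can be done
None
```

All three pegs were swept along the worktop into the tray and lie well behind its mouth in the final top view; the knob, cup and tin are where they started, and I handed the job in at about 17 s.

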